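Release dressing canisters from a rocker-gate dispenser

TASK

Let the two dressing canisters out of the gravity dispenser for the next first-aid trainee: with your fingertips press the paddle end of the rocking lever down, so that its other end lifts the gate, and keep it down until both canisters have rolled into the catch tray. Then let the lever come back up so that the gate is closed, and move clear. Do not touch the canisters or the gate, and leave the bottle, the tape roll and the pump box where they stand.

Things in the scene. Friction and masses are not known exactly. Their poses are not given: they have to be found in the camera images.
- dispenser: The dispenser, fixed: black base plate 175 x 270 mm. Origin on the table, z up. In its frame a ramp, a channel 72 mm wide centred at x = +70 mm, walls up to 81 mm high, runs down towards -y at 14 degrees from y = +86 to -40 mm; the catch tray follows to y = -159 mm, rim 38 mm high. Two pivot posts, 102 mm high, stand at x = -30, y = -16.5 and +16.5 mm; the lever lies along x between them.
- lever (a joint): The rocking lever, a steel bar 215 mm long, pivoted in its middle 90 mm above the table, paddle on its -x end, gate under its +x end. Value in rad: 0 = at rest (paddle up, gate closed), grows as the paddle goes down, stop at 0.48. The gate clears the canisters from about 0.3. A spring returns it: about 1 N on the paddle starts it, about 4 N holds it fully down.
- paddle_top (a point): Centre of the upper face of the paddle, a black rubber pad 36 mm (along the lever) x 44 x 8 mm on the lever's -x end, 100 mm from the pivot, free above and below. At rest about 122 mm above the table, outer end 14 degrees higher; fully pressed about 75 mm above the table (47 mm lower), outer end 14 degrees lower. At rest its axes are the dispenser's.
- can_a_center (a point): Centre of the canister next to the gate, a hard white cylinder 30 mm in diameter and 64 mm long with a grey cap, lying across the ramp, about 60 g. Once the gate is up it rolls into the tray by itself in about a second.
- can_b_center (a point): Centre of the second canister, alike, lying uphill of the first.
- tray_floor (a point): Middle of the catch tray's floor, about 8 mm above the table; axes as the dispenser's. In the tray a canister's centre lies about 20 to 26 mm above the table, against the far wall or behind the other canister.
- antiseptic: Bystander: a loose white bottle 48 mm in diameter and 115 mm tall; origin under its centre.
- tape: Bystander: a loose roll of tape lying flat, 72 mm in diameter, 25 mm high; origin under its centre.
- pump: Bystander: a loose black box 75 x 100 x 36 mm; origin under its centre.
- gate_edge (a point): The gate, a steel blade 34 mm wide, 4 mm thick and 40 mm tall under the lever's +x end: this point is the middle of its lower edge. It stands across the ramp and blocks the canisters.
Things that resemble listed ones, but are neither listed nor needed, are in the scene too. What is shaped like the part that bears can_b_center but yellow is not meant.

How it is judged:
On the way, in this order (a step that is already met when the one before it is completed fails the run):
1. the fingers press the paddle down and the gate starts to lift (value of joint lever above 0.2 rad and contact force between the fingers and lever_c0 above 0.3 N), for 0.05 s.
2. both canisters have rolled into the catch tray while the fingers still hold the paddle down (y of each of can_a_center, can_b_center in the frame of dispenser below -0.055 m and value of joint lever above 0.25 rad and contact force between the fingers and lever_c0 above 0.3 N), for 0.1 s.
At the end, for the whole second after the job is handed in: Both canisters lie at rest (under 30 mm/s) in the catch tray, centres within its walls and less than 40 mm above the table, and the lever is back at rest (under 0.05 rad), gate closed (value of joint lever below 0.05 rad and y of can_a_center in the frame of tray_floor between -0.06 and 0.045 m and y of can_b_center in the frame of tray_floor between -0.06 and 0.045 m and x of can_a_center in the frame of tray_floor between -0.036 and 0.036 m and x of can_b_center in the frame of tray_floor between -0.036 and 0.036 m and height (world z) of each of can_a_center, can_b_center below 0.04 m and linear speed of each of can_a, can_b below 0.03 m/s); the robot touches nothing.
It fails at once if a canister is touched by the robot (contact force between any of the fingers, the arm and can_a above 0.3 N or contact force between any of the fingers, the arm and can_b above 0.3 N).
It fails at once if a canister is lifted out of the dispenser (height (world z) of any of can_a_center, can_b_center above 0.09 m).
It fails at once if the gate is touched by the robot (contact force between any of the fingers, the arm and lever_c1 above 0.3 N).
It fails at once if a bystander is moved by more than 20 mm (distance of any of antiseptic, tape, pump from where it was at the start of the episode above 0.02 m).
It fails at once if a bystander is tipped (angle between any of antiseptic, tape, pump's own z axis and vertical above 0.5 rad).
It also fails if it takes over 32 s, if anything falls off the work surface, if the arm or the gripper's body presses on something with over 40 N, if the wrist force passes 120 N, or if a joint passes its speed limit or range.

ROBOT

A 7-joint arm with a two-finger parallel gripper is mounted at the origin on the work surface. World frame = base frame: x ahead of the robot, y to its left, z up, the work surface at z = 0. Lengths are in m, angles in rad, forces in N, time in s.
With the tool pointing down it reaches from about 0.4 to 0.85 m from the base axis. Payload 10.4 kg.
Tool frame: the origin (TCP) lies at the centre of the arm's flange, where the gripper is bolted on; the fingertips stand 173 mm ahead of it and the grasp point (between the pads) lies 155 mm ahead of it; z points along the fingers, y is the line along which they close (so a half turn about z gives the same grasp; the last joint's range is limited). The gripper opens to 85 mm and grips with 20 to 120 N. Pads are 22 mm wide; open, the fingers measure 114 mm over their backs; the gripper's body (76 mm by 85 mm) begins 54 mm behind the grasp point. The pads swing forward as they close: fully open they stand 13 mm farther back than shut.
Start: joints at [-1.348, 0.332, -0.065, 1.46, 0.022, 1.35, -0.088], TCP at [0.152, 0.606, 0.405] pointing down, gripper open.
Joint ranges: [-2.6, 2.6], [-0.5, 2.12], [-1.47, 1.34], [0.16, 2.42], [-1.27, 4.41], [0.06, 2.06], [-2.6, 2.6]. Speed limits (rad/s): [2.22, 2.22, 2.79, 2.79, 3.14, 3.14, 3.14].

INTERFACE

Orientations are given as a unit quaternion [x, y, z, w].
In Python, from workcell import manip, viewer, finder gives the robot as it stands.
- The arm moves only by the tool arm_command, never from a script. Its argument "plan" is a list of rows, each an object with "dp": the shift along the tool's x, y, z in mm, a list of three; "spin": the turn about the tool's z in rad. A call has 1 to 5 rows; each row shifts and turns the commanded pose from where the row before left it, along the tool's axes as they then stand; what a row does not reach is not made up. A row lasts 1/10 s, in which the tool goes at most 50 mm and 8.59 degrees, less where a joint would pass 70% of its speed; a pose out of reach is approached as far as the arm can. A call is refused whole if a number of a shift passes 50 or a number of a turn 0.15, either way. A call with a gripper value outside its range is refused whole. "grip" is the closure, from -1 (fully open) to 1 (shut), set as the call begins (left out, the last holds). The fingers move at their own pace and stop on an object; "newtons" is the grip in N (left out, the last holds). Time passes only in rows, so rows that do not move let the fingers close. It gives the time, the measured TCP pose, the force, the opening and the grip force at its end, in the units of the state.
- manip.get_obs(): the state, without advancing time (a new reading comes with each control period).
- viewer.camera(name): name is "scene" or "top" or "wrist"; returns the picture (420x560x3 uint8, blue, green, red); there is no depth.
- viewer.camera_params(name): a dict with "vertical_fov" (degrees; the focal length in pixels is half the picture's height over the tangent of half this angle, whatever the lens; pixels are square), "cx", "cy" (the principal point, pixels), "k1" (the pictures are not rectified: a ray, as slopes to the right and down, at radius r is drawn at 1 + k1 r^2 times it, then the intrinsics apply), "R" (3x3) and "t" (3): a world point X has camera coordinates R X + t; the wrist camera has in their place "T_tool_cam" (4x4, takes a point from camera to tool coordinates, whose origin is the TCP and whose axes are the flange's). Camera axes: x right, y down, z forward; pixel columns grow to the right and rows downward; lengths in m; the calibration is good to about 2 mm. A picture is of the moment at which its call begins: read the wrist's pose just before it. camera_params takes no time and is no camera call.
- manip.hand_in(): hands the job in; it is judged then, once.
Trained networks look in the newest picture that a camera, given by its name, has taken for a name from the list of things; names that differ only in an ending like _2 or _b are one class to them, and where a whole thing is asked for, a point or a joint stands for the part that bears it (a point fixed in the world has none). Each returns a list of dicts, best first, with "score" (0 to 1); they miss things now and then, are a little off and sometimes report something else, mostly with a low value. They report only what shows in the picture. A call takes as long as a camera call. They do not tell look-alikes from the thing itself.
- finder.find_in(camera, thing): "position" ([x, y, z] in m, in world coordinates, good to about 4 mm: the middle of the surface that is visible of it).
The state is a dict: "clock": time; "joint_pos": joint angles; "joint_velocities": joint speeds; "tau": joint torques, N m; "position": TCP position; "ee_rot": TCP orientation; "ft_force": force on the tool from outside, world axes, zero at the start; "torque": the same for the moment, N m; "grip_width": opening from 0.0 (shut) to 1.0 (fully open); "grasp_force": force on a finger pad.
Only numpy, scipy, OpenCV 4.12 (cv2) and the standard library are available. Lean on these libraries where they do the work, as an engineer would, in place of code of your own. Each camera call takes 0.05 s, during which the arm holds its last target. There are 200 camera calls.

## Working session

There is one attempt and no reset: what is moved stays moved. The work goes in short steps, Python scripts to look and compute and a tool call to move; the robot and the scene stay as the last step left them, time stands still between calls to the robot, and variables do not carry over. Pictures are saved under pics/ and viewed, at most 10 in all, crops included, and the job is handed in when it is done.

Besides the shell and the picture viewer there is one more tool, called after "Emit:" as name([rows], argument=value, ...), one row to a line, values as JSON. arm_command: Moves the arm, as the interface text tells. Its arguments: {"type":"object","properties":{"plan":{"type":"array","items":{"type":"object","properties":{"dp":{"type":"array","items":{"type":"number"}},"spin":{"type":"number"}}}},"grip":{"type":"number"},"newtons":{"type":"number"}},"required":["plan"]}

```bash
mkdir -p pics; python3 - <<'E'
from workcell import manip, viewer, finder
import cv2,numpy as np
o=manip.get_obs();print(o['clock'],o['position'],o['ee_rot'],o['grip_width'])
for c in ['top','scene']:
    cv2.imwrite(f'pics/{c}0.png',viewer.camera(c))
    for n in ['dispenser','paddle_top','lever','can_a_center','tray_floor','gate_edge','antiseptic','tape','pump']:
        try: print(c,n,[(np.round(d['position'],3).tolist(),round(d['score'],2)) for d in finder.find_in(c,n)][:4])
        except Exception as e: print(n,e)
print(viewer.camera_params('top'))
E
```

```text
0.0 [0.15202478 0.60607764 0.4038997 ] [ 1.22563194e-01  9.92460431e-01 -7.43490605e-04 -6.44916263e-05] 0.9994316053927783
top dispenser [([0.68, -0.072, 0.01], 0.62)]
top paddle_top [([0.599, -0.049, 0.099], 0.91)]
top lever [([0.6, -0.048, 0.1], 0.76)]
top can_a_center [([0.728, -0.018, 0.06], 0.85)]
top tray_floor [([0.601, -0.048, 0.102], 0.26)]
top gate_edge [([0.596, -0.054, 0.101], 0.91)]
top antiseptic [([0.538, -0.226, 0.075], 0.96)]
top tape [([0.521, 0.097, 0.022], 0.96), ([0.681, 0.148, 0.037], 0.71)]
top pump [([0.681, 0.147, 0.038], 0.68), ([0.538, -0.225, 0.076], 0.58)]
scene dispenser [([0.7, -0.085, 0.014], 0.87)]
scene paddle_top [([0.622, -0.054, 0.098], 0.95)]
scene lever []
scene can_a_center [([0.739, -0.028, 0.061], 0.66)]
scene tray_floor [([0.706, -0.083, 0.014], 0.58)]
scene gate_edge [([0.623, -0.053, 0.095], 0.57)]
scene antiseptic [([0.552, -0.236, 0.065], 0.83)]
scene tape []
scene pump [([0.696, 0.144, 0.035], 0.68)]
{'vertical_fov': 42.678028626543075, 'cx': 276.9031599950506, 'cy': 212.72394122854678, 'k1': -0.1400140785055806, 'R': array([[ 0.03032103, -0.99952671,  0.00519573],
       [-0.99297336, -0.03071629, -0.11428217],
       [ 0.11438768, -0.00169407, -0.99343474]]), 't': array([0.04073192, 0.65381383, 1.15200397])}
```

View pics/top0.png

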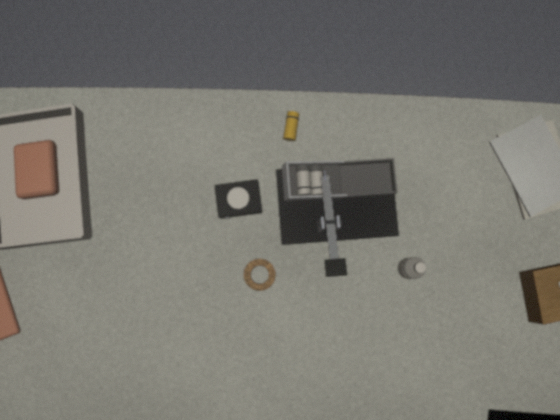

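View pics/scene0.png

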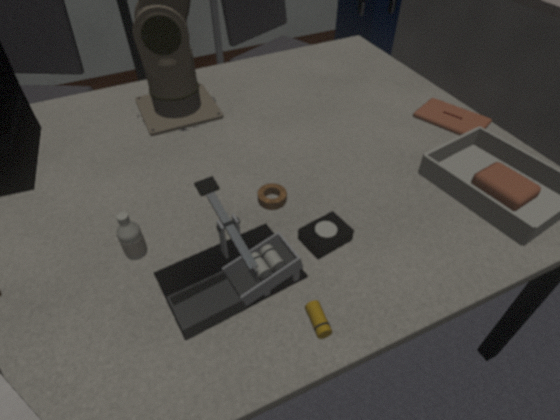

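The top view shows the paddle at (336,267), the posts around (331,222), the white canisters at (303,181) and (316,181), and the tray at (368,180). The yellow look-alike is at (291,125). The bottle is at (413,268), the tape at (260,274) and the pump at (238,198). In the scene view the paddle is at (207,186). The paddle is the only one of its kind, and the white cans lie on the ramp.

```bash
cat > h.py <<'E'
import numpy as np,cv2
from workcell import viewer
def ray(c,u,v):
    p=viewer.camera_params(c);f=210/np.tan(np.radians(p['vertical_fov']/2))
    d=np.array([(u-p['cx'])/f,(v-p['cy'])/f]);s=d.copy()
    for _ in range(20): s=d/(1+p['k1']*(s@s))
    R=np.array(p['R']);t=np.array(p['t'])
    return -R.T@t,R.T@np.array([s[0],s[1],1])
def at(c,u,v,z):
    o,d=ray(c,u,v);return o+d*(z-o[2])/d[2]
E
python3 - <<'E'
from h import *
p=np.round
print('paddle',p(at('top',336,267,.122),4),p(at('scene',207,186,.122),4))
print('posts',p(at('top',322,223,.102),4),p(at('top',338.5,221,.102),4))
print('plate',[p(at('top',u,v,.004),4) for u,v in [(282,243),(398,236)]], 'trayR',p(at('top',394,160,.038),4))
print('cans',[p(at('top',u,181,.065),4) for u in (303,316)],'bottle',p(at('top',419,267,.115),4),'tape',p(at('top',260,274,.025),4))
im=cv2.imread('pics/top0.png')[140:290,240:430]
cv2.imwrite('pics/crop.png',cv2.convertScaleAbs(cv2.resize(im,None,fx=4,fy=4,interpolation=cv2.INTER_CUBIC),alpha=1.8))
E
```

```text
paddle [ 0.5349 -0.0629  0.122 ] [ 0.5374 -0.0611  0.122 ]
posts [ 0.6261 -0.034   0.102 ] [ 0.6314 -0.0686  0.102 ]
plate [array([0.5876, 0.0471, 0.004 ]), array([ 0.6112, -0.2173,  0.004 ])] trayR [ 0.7801 -0.1999  0.038 ]
cans [array([0.7204, 0.0061, 0.065 ]), array([ 0.7213, -0.0223,  0.065 ])] bottle [ 0.5394 -0.2365  0.115 ] tape [0.5162 0.0939 0.025 ]
```

View pics/crop.png

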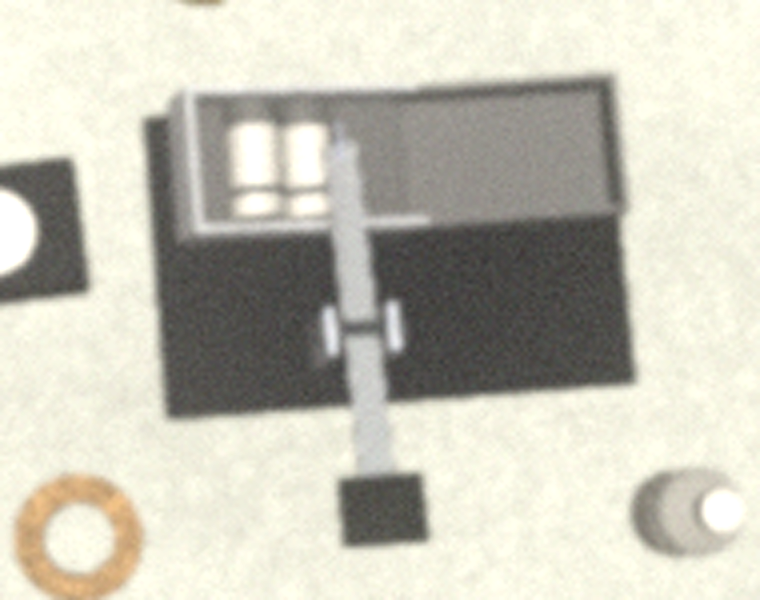

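The paddle is at about (0.536, -0.062) in both views, and the dispenser yaw is about +5°. I'll shut the fingers and travel there at height.

Emit:
arm_command([
  {"dp":[-34,-35,0]},
  {"dp":[-34,-35,0]},
  {"dp":[-34,-35,0]},
  {"dp":[-34,-35,0]},
  {"dp":[-34,-35,0]},
], grip=1, newtons=30)

```text
invalid input at $.plan[0]: expected keys dp, spin
```

Emit:
arm_command([
  {"dp":[-34,-35,0]},
  {"dp":[-34,-35,0]},
  {"dp":[-34,-35,0]},
  {"dp":[-34,-35,0]},
  {"dp":[-34,-35,0]},
])

```text
invalid input at $.plan[0]: expected keys dp, spin
```

Emit:
arm_command([
  {"dp":[-34,-35,0]},
  {"dp":[-34,-35,0]},
  {"dp":[-34,-35,0]},
  {"dp":[0,0,0]},
  {"dp":[0,0,0]},
])

```text
invalid input at $.plan[0]: expected keys dp, spin
```

Emit:
arm_command([
  {"dp":[-34,-35,0],"spin":0},
  {"dp":[-34,-35,0],"spin":0},
  {"dp":[-34,-35,0],"spin":0},
  {"dp":[-34,-35,0],"spin":0},
  {"dp":[-34,-35,0],"spin":0},
], grip=1, newtons=30)

```text
clock: 1.5
position: [0.2751, 0.3932, 0.4049]
ee_rot: [0.123, 0.992, 0.0, 0.0]
ft_force: [1.0, -0.2, 0.8]
grip_width: 0.146
grasp_force: 0.0
```

Emit:
arm_command([
  {"dp":[-34,-35,0],"spin":0},
  {"dp":[-34,-35,0],"spin":0},
  {"dp":[-34,-35,0],"spin":0},
  {"dp":[-34,-35,0],"spin":0},
  {"dp":[-34,-35,0],"spin":0},
])

```text
clock: 2.0
position: [0.3972, 0.182, 0.4051]
ee_rot: [0.123, 0.992, 0.001, 0.0]
ft_force: [0.5, 0.6, 0.2]
grip_width: -0.0
grasp_force: 0.0
```

Emit:
arm_command([
  {"dp":[-34,-35,0],"spin":0},
  {"dp":[-34,-35,0],"spin":0},
  {"dp":[-34,-35,0],"spin":0},
  {"dp":[0,0,0],"spin":0},
  {"dp":[0,0,0],"spin":0},
])

```text
clock: 2.5
position: [0.4703, 0.0565, 0.4047]
ee_rot: [0.124, 0.992, 0.0, -0.0]
ft_force: [0.2, 1.1, -0.3]
grip_width: 0.002
grasp_force: 0.0
```

Emit:
arm_command([
  {"dp":[-31,-33,0],"spin":0},
  {"dp":[-31,-33,0],"spin":0},
  {"dp":[-31,-33,0],"spin":0},
  {"dp":[0,0,35],"spin":0},
  {"dp":[0,0,35],"spin":0},
])

```text
clock: 3.0
position: [0.5367, -0.061, 0.3342]
ee_rot: [0.123, 0.992, 0.0, 0.001]
ft_force: [0.8, 0.5, -0.8]
grip_width: 0.003
grasp_force: 0.0
```

Emit:
arm_command([
  {"dp":[0,0,0],"spin":0},
  {"dp":[0,0,0],"spin":0},
])

```text
clock: 3.2
position: [0.5362, -0.0601, 0.3352]
ee_rot: [0.122, 0.993, 0.0, -0.0]
ft_force: [0.2, -0.5, 2.3]
grip_width: -0.002
grasp_force: 0.0
```

```bash
python3 - <<'E'
from h import *
from workcell import manip
print(manip.get_obs()['position'])
a=viewer.camera('scene');b=viewer.camera('wrist')
im=np.hstack([cv2.resize(a[100:310,60:340],(399,300)),cv2.resize(b,(400,300))])
cv2.imwrite('pics/n1.png',cv2.convertScaleAbs(im,alpha=1.6))
E
```

```text
[ 0.5362299  -0.06010829  0.33524365]
```

View pics/n1.png

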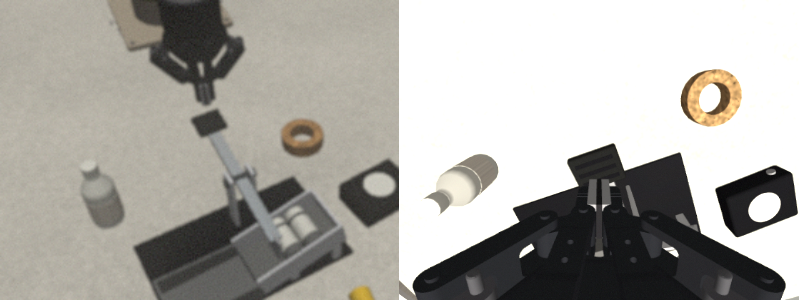

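The fingertips hang just above the paddle: tip at (205,102) and paddle at (209,122) in the left crop, paddle at (597,165) in the wrist view. I'll project where the tip would meet the paddle.

```bash
python3 - <<'E'
from h import *
p=viewer.camera_params('wrist');f=210/np.tan(np.radians(p['vertical_fov']/2))
T=np.linalg.inv(np.array(p['T_tool_cam']))
for P in [(0,0,.173),(0,0,.213),(0,.01,.213),(.01,0,.213)]:
    c=T@np.array([*P,1]);s=c[:2]/c[2];s=s*(1+p['k1']*(s@s));u=s*f+[p['cx'],p['cy']]
    print(P,u*300/420+[399,0])
E
```

```text
(0, 0, 0.173) [596.78416713 190.99624014]
(0, 0, 0.213) [597.22831744 170.24039768]
(0, 0.01, 0.213) [608.50329284 170.24087522]
(0.01, 0, 0.213) [597.20218901 159.56739785]
```

The aim is within 5 mm of the paddle centre, so I'll press.

Emit:
arm_command([
  {"dp":[2,0,20],"spin":0},
  {"dp":[0,0,15],"spin":0},
  {"dp":[0,0,10],"spin":0},
  {"dp":[0,0,10],"spin":0},
  {"dp":[0,0,10],"spin":0},
])

```text
clock: 3.8
position: [0.5345, -0.0607, 0.27]
ee_rot: [0.122, 0.992, 0.0, 0.0]
ft_force: [-4.6, 0.3, 3.8]
grip_width: 0.002
grasp_force: 2.1
```

Emit:
arm_command([
  {"dp":[0,0,10],"spin":0},
  {"dp":[0,0,5],"spin":0},
  {"dp":[0,0,0],"spin":0},
])

```text
clock: 4.1
position: [0.5346, -0.0607, 0.2545]
ee_rot: [0.123, 0.992, 0.0, 0.0]
ft_force: [-0.6, 1.0, 3.3]
grip_width: 0.001
grasp_force: 2.1
```

```bash
python3 - <<'E'
from h import *
from workcell import manip
print(manip.get_obs()['position'],manip.get_obs()['ft_force'])
a=viewer.camera('scene');b=viewer.camera('top')
im=np.hstack([cv2.resize(a[100:310,60:340],(399,300)),cv2.resize(b[140:290,230:430],(400,300))])
cv2.imwrite('pics/n2.png',cv2.convertScaleAbs(im,alpha=1.6))
E
```

```text
[ 0.53460712 -0.06068794  0.25448122] [-0.58029533  0.9515936   3.28961616]
```

View pics/n2.png

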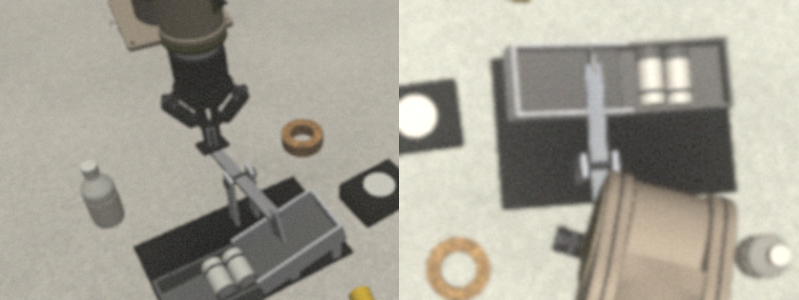

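The lever is down and the gate is up. Both white canisters are in the tray area, at (652,75) and (678,75) in the right half. I'll hold until they settle.

Emit:
arm_command([
  {"dp":[0,0,1],"spin":0},
  {"dp":[0,0,0],"spin":0},
  {"dp":[0,0,0],"spin":0},
  {"dp":[0,0,0],"spin":0},
  {"dp":[0,0,0],"spin":0},
])

```text
clock: 4.7
position: [0.5346, -0.0607, 0.2541]
ee_rot: [0.123, 0.992, 0.0, 0.001]
ft_force: [-0.8, 1.1, 6.5]
grip_width: -0.001
grasp_force: 3.1
```

Emit:
arm_command([
  {"dp":[0,0,0],"spin":0},
  {"dp":[0,0,0],"spin":0},
  {"dp":[0,0,0],"spin":0},
  {"dp":[0,0,0],"spin":0},
  {"dp":[0,0,0],"spin":0},
])

```text
clock: 5.2
position: [0.5346, -0.0607, 0.2541]
ee_rot: [0.123, 0.992, 0.0, 0.0]
ft_force: [-1.0, 0.7, 6.2]
grip_width: 0.0
grasp_force: 3.1
```

```bash
python3 - <<'E'
from h import *
from workcell import manip
a=viewer.camera('scene');b=viewer.camera('top')
im=np.hstack([cv2.resize(a[100:310,60:340],(399,300)),cv2.resize(b[140:290,230:430],(400,300))])
cv2.imwrite('pics/n3.png',cv2.convertScaleAbs(im,alpha=1.6))
E
```

```text
(no output)
```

View pics/n3.png

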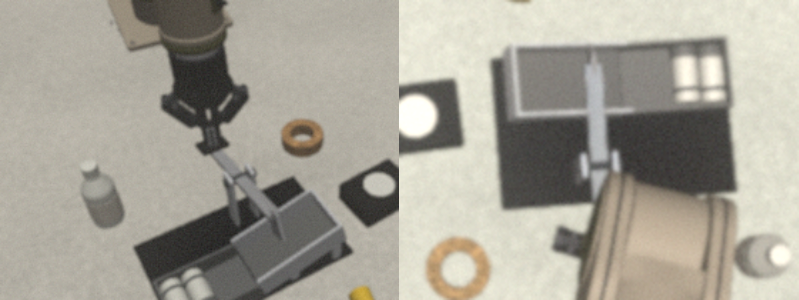

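Both canisters lie at the tray's far wall, at (685,75) and (712,75). I'll release the paddle smoothly and rise clear.

Emit:
arm_command([
  {"dp":[0,0,-10],"spin":0},
  {"dp":[0,0,-10],"spin":0},
  {"dp":[0,0,-10],"spin":0},
  {"dp":[0,0,-10],"spin":0},
  {"dp":[0,0,-12],"spin":0},
])

```text
clock: 5.8
position: [0.534, -0.0609, 0.3065]
ee_rot: [0.123, 0.992, -0.0, -0.0]
ft_force: [-0.2, 0.4, -0.1]
grip_width: -0.003
grasp_force: 0.0
```

Emit:
arm_command([
  {"dp":[0,0,-20],"spin":0},
  {"dp":[0,0,-30],"spin":0},
  {"dp":[0,0,-40],"spin":0},
  {"dp":[20,0,-20],"spin":0},
  {"dp":[30,0,0],"spin":0},
])

```text
clock: 6.3
position: [0.4861, -0.0493, 0.4188]
ee_rot: [0.123, 0.992, -0.0, 0.002]
ft_force: [-0.3, 0.6, 0.6]
grip_width: -0.003
grasp_force: 0.0
```

Emit:
arm_command([
  {"dp":[0,0,0],"spin":0},
  {"dp":[0,0,0],"spin":0},
  {"dp":[0,0,0],"spin":0},
  {"dp":[0,0,0],"spin":0},
  {"dp":[0,0,0],"spin":0},
])

```text
clock: 6.8
position: [0.4861, -0.0488, 0.4154]
ee_rot: [0.123, 0.992, -0.0, -0.0]
ft_force: [-0.1, -0.2, 0.0]
grip_width: -0.0
grasp_force: 0.0
```

```bash
python3 - <<'E'
from h import *
from workcell import manip
a=viewer.camera('scene');b=viewer.camera('top')
im=np.hstack([cv2.resize(a[120:330,60:340],(399,300)),cv2.resize(b[140:290,230:430],(400,300))])
cv2.imwrite('pics/n4.png',cv2.convertScaleAbs(im,alpha=1.6))
E
```

```text
(no output)
```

View pics/n4.png

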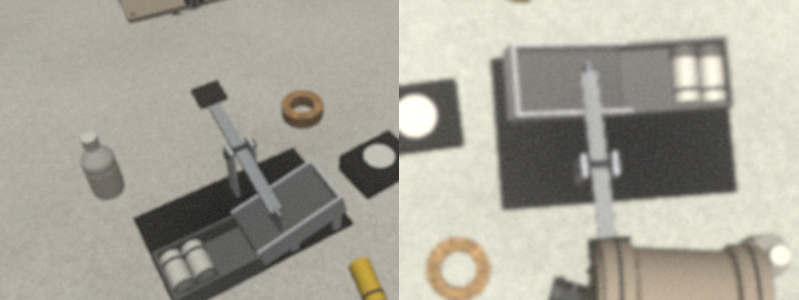

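The paddle is back up, the gate is closed, both canisters lie in the tray, and the bystanders have not moved. I'll hand in.

```bash
python3 -c "
from workcell import manip
print(manip.hand_in())"
```

```text
the job is handed in; nothing more can be done
None
```

I handed the job in at about 7 s on the robot's clock: the last pictures showed both canisters in the catch tray, the lever back up with the gate closed, the arm clear and the bystanders unmoved, though `hand_in` returned no verdict.

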